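# Take the lens off the bench camera

### The arm

A 6-joint arm with a two-finger parallel gripper is mounted at the origin on the work surface. World frame = base frame: x ahead of the robot, y to its left, z up, the work surface at z = 0. Lengths are in m, angles in rad, forces in N, time in s.
With the tool pointing down it reaches from about 0.3 to 0.75 m from the base axis. Payload 8.5 kg.
Tool frame: the origin (TCP) lies on the front face of the gripper's body, between the roots of the fingers; the fingertips stand 73 mm ahead of it and the grasp point (between the pads) lies 54 mm ahead of it; x points along the fingers, y is the direction in which the jaws open and shut, and the axes are right-handed (so a half turn about x gives the same grasp; the last joint's range is limited). The gripper opens to 85 mm and grips with 20 to 120 N. Pads are 22 mm wide; open, the fingers measure 114 mm over their backs; the gripper's body (76 mm by 85 mm) begins 54 mm behind the grasp point. The pads swing forward as they close: fully open they stand 13 mm farther back than shut.
Start: joints at [-1.42, 0.381, 1.297, -0, 1.464, -0.215], TCP at [0.197, -0.514, 0.304] pointing down, gripper open.
Joint ranges: [-3.11, 3.11], [-0.89, 2.33], [0.22, 2.48], [-1.42, 4.56], [0.17, 2.85], [-2.88, 2.88]. Speed limits (rad/s): [2.39, 2.39, 3.14, 3.14, 3.14, 3.14].

### API

Orientations are given as a rotation vector (axis times angle).
In Python, from bench import manip gives the robot as it stands.
- The arm moves only by the tool arm_command, never from a script. Its argument "plan" is a list of rows, each an object with "translation": the shift along the tool's x, y, z in m, a list of three; "roll": the turn about the tool's x in degrees. A call has 1 to 12 rows; each row is the pose to reach, as a shift and turn from the pose commanded when the call began, along the tool's axes at that moment; what a row does not reach only later rows make up. A row lasts 1/10 s, in which the tool goes at most 50 mm and 8.59 degrees, less where a joint would pass 70% of its speed; a pose out of reach is approached as far as the arm can. A call with a gripper value outside its range is refused whole. "jaw" is the opening, from 0 (shut) to 1 (fully open), set as the call begins (left out, the last holds). The fingers move at their own pace and stop on an object; "squeeze" is the grip in N (left out, the last holds). Time passes only in rows, so rows that repeat a pose let the fingers close. It gives the time, the measured TCP pose, the force and the opening at its end, in the units of the state.
- manip.sense(): the state, without advancing time (a new reading comes with each control period).
- manip.snapshot(name): name is "scene" or "side" or "wrist"; returns the picture (400x640x3 uint8, red, green, blue); there is no depth.
- manip.camera_model(name): a dict with "mtx" (3x3 intrinsics, pixels), "k1" (the pictures are not rectified: a ray, as slopes to the right and down, at radius r is drawn at 1 + k1 r^2 times it, then the intrinsics apply), "position" and "orientation" of the camera in the world; the wrist camera has in their place "hand_eye" (4x4, takes a point from camera to tool coordinates, whose origin is the TCP and whose axes are the tool frame's). Camera axes: x right, y down, z forward; pixel columns grow to the right and rows downward; lengths in m; the calibration is good to about 2 mm. A picture is of the moment at which its call begins: read the wrist's pose just before it. camera_model takes no time and is no camera call.
- manip.sign_off(): hands the job in, once; it reports no verdict.
The state is a dict: "time": time; "joint_pos": joint angles; "dq": joint speeds; "tau": joint torques, N m; "tcp_pos": TCP position; "orientation": TCP orientation; "force": force on the tool from outside, world axes, zero at the start; "ft_torque": the same for the moment, N m; "finger_gap": finger opening in m.
Only numpy, scipy, OpenCV 4.12 (cv2) and the standard library are available. Lean on these libraries where they do the work, as an engineer would, in place of code of your own. Each camera call takes 0.05 s, during which the arm holds its last target. There are 200 camera calls.

### The job

The sensor of the camera lying face up in its service cradle is to be cleaned: take its lens off. Press the lens release button beside the mount right down (it stays down), twist the lens anticlockwise (seen from above) just under a quarter turn without wrenching it, lift it straight off, and stand it upright, gently, in the well of the empty parking block. Do not disturb the spare lens or the other things on the bench.

Things in the scene. Friction and masses are not known exactly. Their poses are not given: they have to be found in the camera images.
- release (a joint): travel of the lens release button in m: 0 up (locked), 0.005 fully down (free). It moves straight down against about 4 N over its whole travel and stays where it is pushed to (the catch parks down until a lens is fitted again). Only more than 4 mm down is the lens freed
- button_top (a point): centre of the top face of the release button, plain round steel, 14 mm in diameter, 54 mm from the lens axis on the camera's +y side. The top is 67 mm above the bench when up, 62 mm when down; the camera's face around it is at 59 mm. Moves with the button; axes as the camera's
- mount (a point): on the lens axis, at the seat of the camera's steel lens mount, 62 mm above the bench; axes as the camera's. Claws hold the lens down: it comes up only when turned 45 to 80 degrees anticlockwise seen from above; a stop ends the turn at about 80 degrees. The other way it does not turn; a locked or half-turned lens is stopped by solid metal
- lens_grip (a point): on the lens axis, middle of the ribbed grip ring, 32 mm above the seating plane, 94 mm above the bench when mounted. The lens is black, round, 0.27 to 0.5 kg. It is gripped on its straight barrel, 58 mm wide from 27 mm below this point to 22 mm above it; the front rim above is 62 mm wide, its top 36 mm above this point. z is the lens axis, up
- lens: the same lens; origin on its axis at the seating plane (underside of its 62 mm wide, 5 mm thick flange), 62 mm above the bench when mounted, 19 mm when standing in the well. Below it goes a spigot 48 mm wide with three lugs, 7 mm down, on which it stands. x and y lie along the camera's when it is mounted and locked; z up
- well_floor (a point): centre of the floor of the round well in the empty parking block, 12 mm above the bench. The well is 76 mm wide and 12 mm deep with a flat floor; a lens standing in it has lens_grip 39 mm above this floor
- block: the empty parking block, a fixed grey square, 100 x 100 mm and 24 mm high; origin at the centre of its underside, z up
- spare_center (a point): centre of the spare lens, a low black lens 66 mm wide and 42 mm high that stands in the second, like parking block (leave it there); its top is 54 mm above the bench
- camera: the black camera on its back in its cradle, fixed; origin on the lens axis at bench level; z up, y towards the button, x towards the finder hump. Body x -48 to 48 mm (hump to 66), y -85 to 75, face 59 mm above the bench; hand grip at y -60 to -82, 68 mm high; cradle jaws and thumbscrews to y -109 and 99, below 46 mm
- pot_box: bystander: aluminium control box 75 x 75 x 62 mm with a black knob on top (82 mm in all); origin at the centre of its underside
- blower: bystander: black rubber dust blower, bulb 54 mm wide with a nozzle, 95 mm high, standing; origin at the centre of its underside
- screwdriver_grip (a point): bystander: middle of the handle of a screwdriver 150 mm long lying on the bench
Mind the look-alikes: they are no part of the job. Of the things that look like the camera, take the one that is farthest to the robot's left at the start.

How it is judged:
On the way, in this order (a step that is already met when the one before it is completed fails the run):
1. the release button is right down (more than 4 mm) while the lens is still home (value of joint release above 0.004 m and angle between the x axis of lens and the x axis of camera, either way round below 0.2 rad and distance between lens and mount below 0.004 m), for 0.1 s.
2. the lens is turned more than 40 degrees from home, still sitting on its mount (angle between the x axis of lens and the x axis of camera, either way round above 0.7 rad and distance between lens and mount below 0.004 m), for 0.1 s.
3. the lens is lifted upright more than 20 mm clear above the mount (z of lens in the frame of mount above 0.02 m and horizontal distance between lens and mount below 0.02 m and angle between lens's own z axis and vertical below 0.2 rad), for 0.1 s.
At the end, for the whole second after the job is handed in: The lens stands upright (within 5 degrees), still and released on the floor of the empty block's well, its axis within 10 mm of the well's centre and its seating plane at most 10 mm above the floor; the release button is still down (over 4 mm); the spare lens is within 10 mm of its start (horizontal distance between lens and well_floor below 0.01 m and z of lens in the frame of well_floor below 0.01 m and angle between lens's own z axis and vertical below 0.08 rad and linear speed of lens below 0.02 m/s and value of joint release above 0.004 m and distance of spare_center from where it was at the start of the episode below 0.01 m); the robot touches nothing.
It fails at once if the lens is wrenched: more than 100 N between lens and camera (contact force between lens and camera above 100 N).
It fails at once if the lens is tipped more than 30 degrees (angle between lens's own z axis and vertical above 0.52 rad).
It fails at once if the lens is banged down: more than 50 N between lens and block (contact force between lens and block above 50 N).
It fails at once if the lens is dropped into the well: faster than 0.35 m/s within 20 mm of standing there (linear speed of lens above 0.35 m/s and horizontal distance between lens and well_floor below 0.04 m and z of lens in the frame of well_floor below 0.027 m).
It fails at once if the spare lens or another thing on the bench is moved more than 20 mm (distance of any of pot_box, blower, screwdriver_grip, spare_center from where it was at the start of the episode above 0.02 m).
It also fails if it takes over 61 s, if anything falls off the work surface, if the arm or the gripper's body presses on something with over 40 N, if the wrist force passes 120 N, or if a joint passes its speed limit or range.

## Working session

There is one attempt and no reset: what is moved stays moved. The work goes in short steps, Python scripts to look and compute and a tool call to move; the robot and the scene stay as the last step left them, time stands still between calls to the robot, and variables do not carry over. Pictures are saved under pics/ and viewed, about 8 in all and at most 12, crops included, and the job is handed in when it is done.

Besides the shell and the picture viewer there is one more tool, called after "Request:" as a command line: name --argument value ..., lists and objects as JSON in quotes. arm_command: Moves the arm, as the interface text tells. Its arguments: {"type":"object","properties":{"plan":{"type":"array","items":{"type":"object","properties":{"translation":{"type":"array","items":{"type":"number"}},"roll":{"type":"number"}}}},"jaw":{"type":"number"},"squeeze":{"type":"number"}},"required":["plan"]}

```bash
mkdir -p pics; cat > h.py <<'E'
import numpy as np, cv2
from bench import manip
from scipy.spatial.transform import Rotation as R
def rot(o):
    o=np.array(o,float); return R.from_rotvec(o).as_matrix() if o.size==3 else (o if o.shape==(3,3) else R.from_quat(o).as_matrix())
def pose(name):
    c=manip.camera_model(name)
    if 'hand_eye' in c:
        s=manip.sense(); T=np.eye(4); T[:3,:3]=rot(s['orientation']); T[:3,3]=s['tcp_pos']; T=T@np.array(c['hand_eye']); return c,T[:3,:3],T[:3,3]
    return c,rot(c['orientation']),np.array(c['position'])
def ray(cam,uv):
    c,Rm,p=cam; K=np.array(c['mtx']); d=np.array([(uv[0]-K[0,2])/K[0,0],(uv[1]-K[1,2])/K[1,1]]); q=d.copy()
    for _ in range(20): q=d/(1+c['k1']*(q@q))
    return p, Rm@np.array([q[0],q[1],1])
def onplane(cam,uv,z):
    p,d=ray(cam,uv); return p+d*(z-p[2])/d[2]
def proj(cam,P):
    c,Rm,p=cam; v=Rm.T@(np.array(P)-p); q=v[:2]/v[2]; q=q*(1+c['k1']*(q@q)); K=np.array(c['mtx']); return K[:2,:2]@q+K[:2,2]
def snap(name,f):
    cam=pose(name); im=manip.snapshot(name); cv2.imwrite('pics/'+f,im[:,:,::-1]); return cam,im
E
python3 - <<'E'
from h import *
print(manip.sense())
for n in('scene','side','wrist'):
    c,im=snap(n,n+'0.png'); print(n,c)
E
```

```text
{'time': 0.0, 'joint_pos': array([-1.42028791e+00,  3.81190248e-01,  1.29826799e+00, -2.77213296e-05,
        1.46361293e+00, -2.15305511e-01]), 'dq': array([ 0.00105287, -0.00049842,  0.0011355 ,  0.00039236,  0.00203019,
       -0.0016662 ]), 'tau': array([ 7.75595508e-04, -4.48462486e+01, -2.31278765e+01, -7.39128473e-05,
        4.86427685e-03, -3.68621880e-07]), 'tcp_pos': array([ 0.19670019, -0.51341316,  0.30331236]), 'orientation': array([ 2.02244618,  0.37562049, -2.02240433]), 'force': array([-0.98793053,  0.27871743, -0.27267713]), 'ft_torque': array([ 0.0420527 , -0.00760017,  0.03668004]), 'finger_gap': 0.08541401596939467}
scene ({'mtx': array([[399.43097635,   0.        , 313.98205601],
       [  0.        , 399.43097635, 199.38553484],
       [  0.        ,   0.        ,   1.        ]]), 'k1': -0.05310318557352021, 'position': array([1.21316391, 0.47958218, 0.7341246 ]), 'orientation': array([-1.19755742, -2.20198356,  1.08221964])}, array([[-0.54782782,  0.51951466, -0.65573562],
       [ 0.83652239,  0.33012145, -0.43732153],
       [-0.01072255, -0.78811442, -0.615
[... 647 characters left out ...]
    , 332.92603228, 199.08004185],
       [  0.        ,   0.        ,   1.        ]]), 'k1': -0.06347524617569435, 'hand_eye': array([[-1.35707331e-03, -3.09161982e-01,  9.51008426e-01,
        -7.02801874e-02],
       [ 9.99999063e-01, -2.49698652e-04,  1.34580796e-03,
         1.15677351e-03],
       [-1.78607133e-04,  9.51009362e-01,  3.09162031e-01,
        -7.95009406e-02],
       [ 0.00000000e+00,  0.00000000e+00,  0.00000000e+00,
         1.00000000e+00]])}, array([[ 3.57886814e-01, -8.88103210e-01, -2.88426277e-01],
       [-9.33764972e-01, -3.40363897e-01, -1.10613716e-01],
       [ 6.65042001e-05,  3.08909545e-01, -9.51091420e-01]]), array([ 0.27137402, -0.4861714 ,  0.37367507]))
```

```bash
python3 -c "
import cv2,numpy as np
a=[cv2.imread(f'pics/{n}0.png') for n in('scene','side')]
cv2.imwrite('pics/m0.png',cv2.resize(np.vstack(a),(640,800))[:,:])
"
```

```text
(no output)
```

View pics/scene0.png

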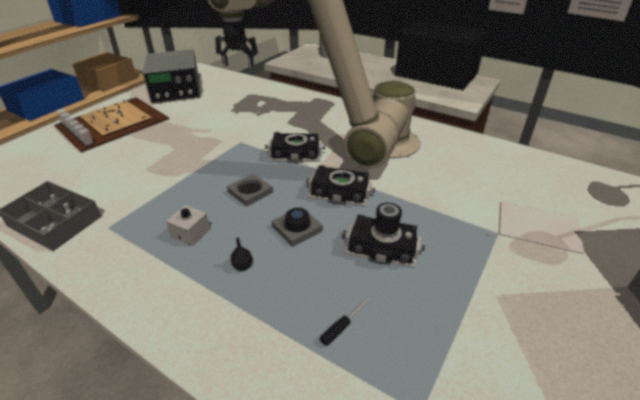

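View pics/side0.png

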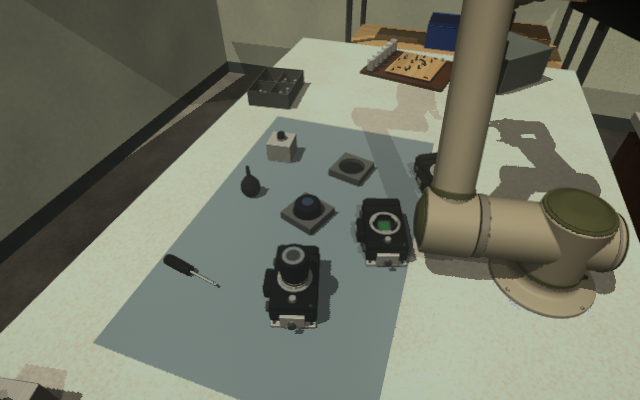

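The camera with the lens is the leftmost: lens top at scene (388,212) and side (292,255), button at about side (292,298). The empty block is at scene (250,188) and side (352,167). The hump points away from the robot (+x) and the button side is +y.

```bash
python3 - <<'E'
from h import *
S=pose('side');C=pose('scene')
print('lens',onplane(S,(292,254),.13),onplane(C,(389,210),.13))
print('button',onplane(S,(292,298),.067))
print('well',onplane(S,(352,166),.024),onplane(C,(250,187),.024))
print('spare',onplane(S,(307,202),.054),onplane(C,(297,213),.054))
print('blower',onplane(S,(250,190),.03),'pot',onplane(S,(282,152),.03))
s=manip.sense();print(rot(s['orientation']))
for n,b in(('side',(220,130,340,340)),):
    im=cv2.imread('pics/side0.png')[b[1]:b[3],b[0]:b[2]]; im=cv2.convertScaleAbs(im,alpha=1.6); cv2.imwrite('pics/crop1.png',cv2.resize(im[90:],None,fx=4.8,fy=4.8,interpolation=2))
E
```

```text
lens [0.51224485 0.2199313  0.13      ] [0.50821263 0.22303211 0.13      ]
button [0.49382839 0.2755428  0.067     ]
well [ 0.50635095 -0.22592327  0.024     ] [ 0.50936943 -0.2215237   0.024     ]
spare [ 0.56653821 -0.00641869  0.054     ] [ 0.56177227 -0.00958752  0.054     ]
blower [ 0.74067727 -0.02692099  0.03      ] pot [ 0.72739844 -0.21923489  0.03      ]
[[-1.95925435e-04  3.57705765e-01 -9.33834326e-01]
 [ 1.02904085e-03 -9.33833777e-01 -3.57705770e-01]
 [-9.99999451e-01 -1.03103733e-03 -1.85132055e-04]]
```

View pics/crop1.png

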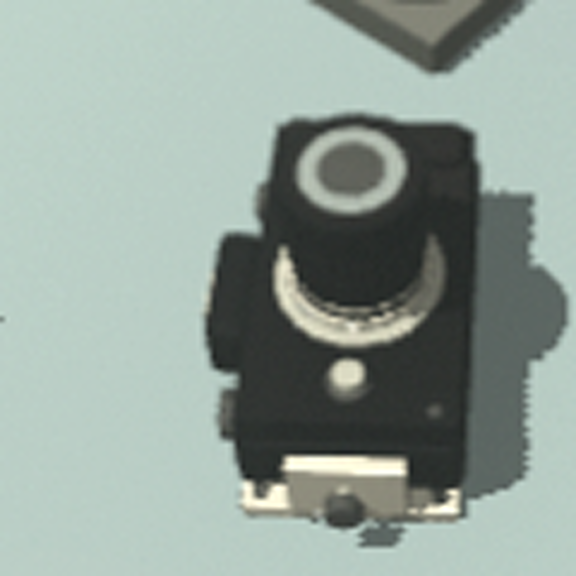

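The crop shows the button at side (292.3,297.7), the lens top at (293.3,255.4), and a camera yaw of about 17 degrees. First I'll move over the empty block, rolling toward camera alignment on the way.

Request:
arm_command --plan '[{"translation": [0,-0.01,-0.025],"roll": -6},{"translation": [0,-0.028,-0.07],"roll": -14},{"translation": [0,-0.046,-0.115],"roll": -22},{"translation": [0,-0.064,-0.16],"roll": -30},{"translation": [0,-0.082,-0.205],"roll": -38},{"translation": [0,-0.1,-0.25],"roll": -46},{"translation": [0,-0.118,-0.295],"roll": -54},{"translation": [0,-0.136,-0.34],"roll": -62},{"translation": [0,-0.15,-0.375],"roll": -70},{"translation": [0,-0.159,-0.394],"roll": -78},{"translation": [0,-0.159,-0.394],"roll": -86},{"translation": [0,-0.159,-0.394],"roll": -86}]' --jaw 0

```text
time: 1.35
tcp_pos: [0.5081, -0.2236, 0.3036]
orientation: [0.987, 1.337, -0.987]
force: [-0.4, 0.1, -0.3]
finger_gap: 0.0001
```

```bash
python3 - <<'E'
from h import *
s=manip.sense();print(s['time'],s['tcp_pos'],rot(s['orientation']).round(4),s['dq'].round(3),s['joint_pos'].round(2))
c,im=snap('wrist','w1.png'); np.save('w1.npy',np.r_[s['tcp_pos'],s['orientation']])
print(proj(c,[.508,-.224,.024]))
E
```

```text
1.35 [ 0.50808345 -0.22356997  0.30355065] [[-7.000e-04  9.558e-01  2.941e-01]
 [ 4.000e-04  2.941e-01 -9.558e-01]
 [-1.000e+00 -5.000e-04 -6.000e-04]] [-0.024 -0.006  0.005 -0.001  0.     0.142] [-0.63  0.39  1.28 -0.    1.47 -0.93]
[316.861182   167.47530563]
```

View pics/w1.png

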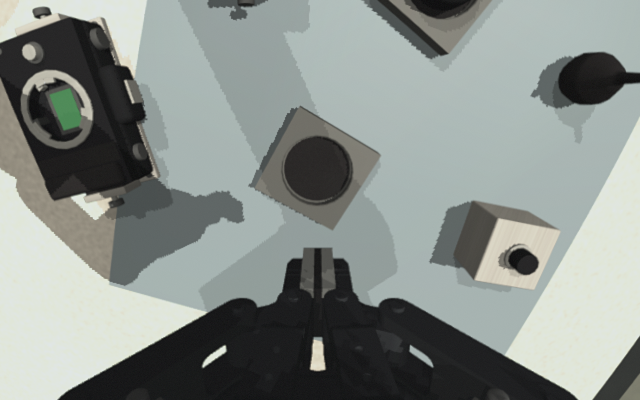

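The wrist view shows the well at about (318,168) in the grey block, clear of the closed fingers. Next I'll fit the well and move over the camera.

Request:
arm_command --plan '[{"translation": [0,0.007,-0.025]},{"translation": [0,0.02,-0.068]},{"translation": [0,0.034,-0.114]},{"translation": [0,0.047,-0.16]},{"translation": [0,0.061,-0.206]},{"translation": [0,0.074,-0.252]},{"translation": [0,0.088,-0.298]},{"translation": [0,0.101,-0.344]},{"translation": [0,0.115,-0.39]},{"translation": [0,0.126,-0.425]},{"translation": [0,0.13,-0.44]},{"translation": [0,0.13,-0.44]}]'

```text
$.plan[0]: bad value
```

```bash
cat >> h.py <<'E'
def wristpose(v):
    c=manip.camera_model('wrist'); T=np.eye(4); T[:3,:3]=rot(v[3:]); T[:3,3]=v[:3]; T=T@np.array(c['hand_eye']); return c,T[:3,:3],T[:3,3]
def blob(mask,near,amin=30):
    cs,_=cv2.findContours(mask.astype(np.uint8),cv2.RETR_LIST,cv2.CHAIN_APPROX_NONE); out=[]
    for k in cs:
        if len(k)>8 and cv2.contourArea(k)>amin:
            e=cv2.fitEllipse(cv2.convexHull(k)) if len(cv2.convexHull(k))>5 else None
            if e and np.hypot(e[0][0]-near[0],e[0][1]-near[1])<40: out.append((np.round(e[0],1),np.round(e[1],1),cv2.contourArea(k)))
    return out
E
python3 - <<'E'
from h import *
im=cv2.imread('pics/w1.png'); g=cv2.cvtColor(im,6); w=wristpose(np.load('w1.npy'))
for t in(55,70,85):
    for o in blob(g<t,(318,168),800): print(t,o,onplane(w,o[0],.024),onplane(w,o[0],.012))
s=manip.sense();print(s['time'],s['tcp_pos'],s['dq'].round(3)[:6],s['joint_pos'].round(2))
c,im=snap('wrist','w2.png'); np.save('w2.npy',np.r_[s['tcp_pos'],s['orientation']])
E
```

```text
55 (array([317.9, 169.7]), array([64.6, 68.2]), 3257.5) [ 0.50979301 -0.2260026   0.024     ] [ 0.51064275 -0.22865671  0.012     ]
70 (array([315.1, 200.5]), array([105.1, 142.8]), 36248.0) [ 0.51711608 -0.26025634  0.024     ] [ 0.51821699 -0.26408529  0.012     ]
70 (array([317.6, 170.3]), array([68.1, 68.9]), 3435.0) [ 0.50967932 -0.22672891  0.024     ] [ 0.51052516 -0.22940793  0.012     ]
85 (array([317.1, 170.5]), array([69.3, 70.5]), 3598.0) [ 0.50923002 -0.22709778  0.024     ] [ 0.51006045 -0.22978945  0.012     ]
1.4 [ 0.50778774 -0.22401985  0.30366115] [-0.016 -0.007  0.     0.    -0.001  0.038] [-0.63  0.39  1.28 -0.    1.47 -0.92]
```

View pics/w2.png

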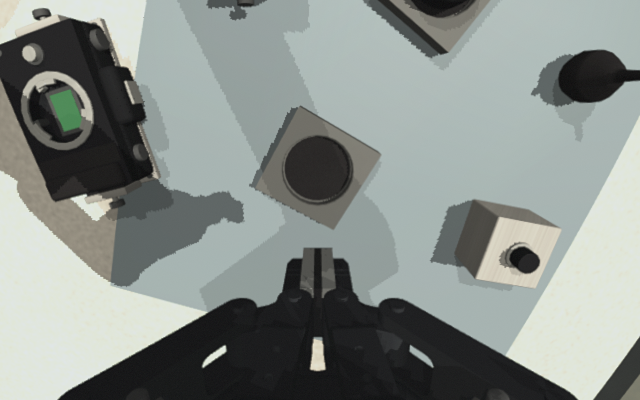

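The move was refused because roll is required, so the view is unchanged. The well's centre is about (0.5095,-0.2265).

Request:
arm_command --plan '[{"translation": [0,0.007,-0.025],"roll": 0},{"translation": [0,0.02,-0.068],"roll": 0},{"translation": [0,0.034,-0.114],"roll": 0},{"translation": [0,0.047,-0.16],"roll": 0},{"translation": [0,0.061,-0.206],"roll": 0},{"translation": [0,0.074,-0.252],"roll": 0},{"translation": [0,0.088,-0.298],"roll": 0},{"translation": [0,0.101,-0.344],"roll": 0},{"translation": [0,0.115,-0.39],"roll": 0},{"translation": [0,0.126,-0.425],"roll": 0},{"translation": [0,0.13,-0.44],"roll": 0},{"translation": [0,0.13,-0.44],"roll": 0}]'

```text
time: 2.65
tcp_pos: [0.5036, 0.2354, 0.3037]
orientation: [0.988, 1.335, -0.989]
force: [0.5, -0.3, 0.3]
finger_gap: -0.0001
```

```bash
python3 - <<'E'
from h import *
s=manip.sense();print(s['time'],s['tcp_pos'],s['dq'].round(3)[:6],s['joint_pos'].round(2),s['force'])
c,im=snap('wrist','w3.png'); np.save('w3.npy',np.r_[s['tcp_pos'],s['orientation']])
E
```

```text
2.65 [0.50362162 0.23544271 0.30370781] [-0.055 -0.014  0.022 -0.014 -0.006 -0.039] [ 0.22  0.39  1.28  0.    1.47 -0.07] [ 0.50252718 -0.27382265  0.29651574]
```

View pics/w3.png

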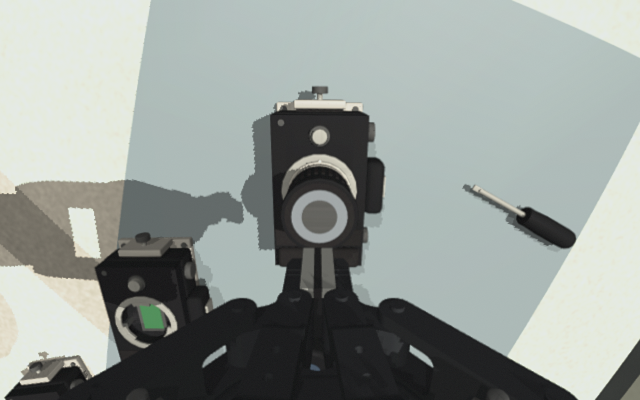

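The wrist view shows the camera nearly square to the tool: button at (320,136), lens front ring at (319,214).

```bash
python3 - <<'E'
from h import *
im=cv2.imread('pics/w3.png'); g=cv2.cvtColor(im,6); v=np.load('w3.npy'); w=wristpose(v); Rt=rot(v[3:])
def rep(n,uv,z):
    P=onplane(w,uv,z); print(n,np.round(uv,1),P.round(4),'tool',(Rt.T@(P-v[:3])).round(4)); return P
for o in blob(g>150,(320,136),60): B=rep('b',o[0],.067),o
for o in blob(g>110,(319,214),200): L=rep('L',o[0],.130),o
d=B[0]-L[0];print(d,np.hypot(*d[:2]),np.degrees(np.arctan2(-d[0],d[1])),B[1],L[1])
S=pose('side');print(onplane(S,(292.3,297.7),.067),onplane(S,(293.3,255.4),.13))
E
```

```text
b [319.4 136.3] [0.4946 0.2728 0.067 ] tool [ 0.2367  0.0023 -0.0383]
b [335.7 134.9] [0.5085 0.2783 0.067 ] tool [ 0.2367  0.0172 -0.0396]
L [318.9 216.6] [0.5097 0.2206 0.13  ] tool [0.1737 0.0015 0.016 ]
L [319.  216.1] [0.5097 0.221  0.13  ] tool [0.1737 0.0016 0.0156]
L [319.8 188.1] [0.5035 0.243  0.13  ] tool [ 0.1737  0.0022 -0.0073]
L [309.  184.9] [0.4949 0.2431 0.13  ] tool [ 0.1737 -0.006  -0.0098]
[ 0.01351746  0.03525894 -0.063     ] 0.03776128577380388 -20.97567028362112 (array([335.7, 134.9]), array([649.9, 733. ]), 153262.0) (array([309. , 184.9]), array([686.2, 762. ]), 181095.0)
[0.49352487 0.27472335 0.067     ] [0.5085413  0.22238178 0.13      ]
```

Request:
arm_command --plan '[{"translation": [0,0.001,-0.02],"roll": 0},{"translation": [0.02,0.002,-0.042],"roll": 0},{"translation": [0.06,0.002,-0.042],"roll": 0},{"translation": [0.1,0.002,-0.042],"roll": 0},{"translation": [0.13,0.002,-0.042],"roll": 0},{"translation": [0.148,0.002,-0.042],"roll": 0},{"translation": [0.155,0.002,-0.042],"roll": 0},{"translation": [0.157,0.002,-0.042],"roll": 0},{"translation": [0.157,0.002,-0.042],"roll": 0}]'

```text
time: 3.6
tcp_pos: [0.4941, 0.2747, 0.1477]
orientation: [0.99, 1.333, -0.988]
force: [0.4, 0.5, 0.3]
finger_gap: 0.0002
```

```bash
python3 - <<'E'
from h import *
s=manip.sense();print(s['time'],s['tcp_pos'],s['force'])
im=manip.snapshot('side'); im2=manip.snapshot('scene')
a=cv2.resize(im[220:345,220:345],(480,480),interpolation=2); b=cv2.resize(im2[170:280,330:440],(480,480),interpolation=2)
cv2.imwrite('pics/p1.png',cv2.resize(cv2.convertScaleAbs(np.hstack([a,b])[:,:,::-1],alpha=1.6),(800,400)))
E
```

```text
3.6 [0.49405893 0.27472881 0.14774977] [0.37854687 0.45700356 0.32531626]
```

View pics/p1.png

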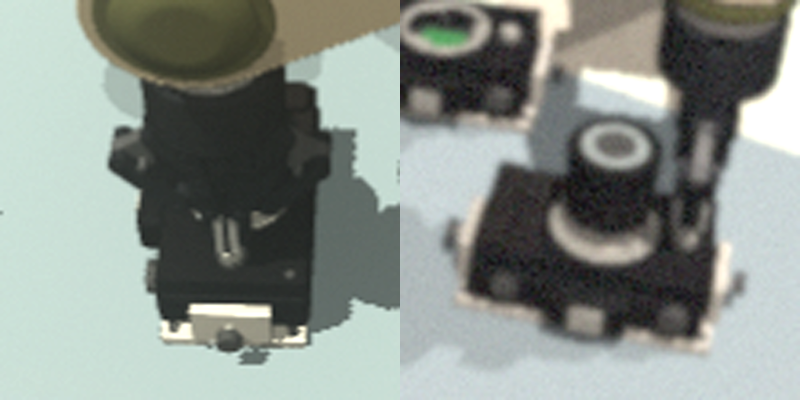

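The closed tips are right above the button, seen at about (228,255) left and (690,235) right, with the lens clear of the gripper. Now I'll press.

Request:
arm_command --plan '[{"translation": [0.004,0,0],"roll": 0},{"translation": [0.006,0,0],"roll": 0},{"translation": [0.0075,0,0],"roll": 0},{"translation": [0.009,0,0],"roll": 0},{"translation": [0.0105,0,0],"roll": 0},{"translation": [0.012,0,0],"roll": 0},{"translation": [0.012,0,0],"roll": 0}]'

```text
time: 4.4
tcp_pos: [0.4934, 0.2754, 0.1348]
orientation: [0.988, 1.335, -0.988]
force: [-0.7, 0.3, 2.8]
finger_gap: 0.0003
```

Request:
arm_command --plan '[{"translation": [0.001,0,0],"roll": 0},{"translation": [0.002,0,0],"roll": 0},{"translation": [0.002,0,0],"roll": 0}]'

```text
time: 4.7
tcp_pos: [0.4935, 0.2756, 0.1343]
orientation: [0.989, 1.334, -0.987]
force: [-5.4, -0.1, 15.4]
finger_gap: 0.0001
```

The button bottomed out: force stepped from 3 N to 15 N at the expected height. Next I'll go up, move over the lens and open.

Request:
arm_command --plan '[{"translation": [-0.01,0,0],"roll": 0},{"translation": [-0.04,0,0],"roll": 0},{"translation": [-0.08,0,0],"roll": 0},{"translation": [-0.115,0,0],"roll": 0},{"translation": [-0.12,0,0.02],"roll": 0},{"translation": [-0.12,-0.001,0.045],"roll": 0},{"translation": [-0.12,-0.001,0.0565],"roll": 0},{"translation": [-0.12,-0.001,0.0565],"roll": 0}]'

```text
time: 5.5
tcp_pos: [0.5094, 0.22, 0.2527]
orientation: [0.99, 1.334, -0.99]
force: [-0.3, -0.2, 0.2]
finger_gap: -0.0002
```

Request:
arm_command --plan '[{"translation": [0,0,0],"roll": 0},{"translation": [0,0,0],"roll": 0},{"translation": [0,0,0],"roll": 0},{"translation": [0,0,0],"roll": 0},{"translation": [0,0,0],"roll": 0},{"translation": [0,0,0],"roll": 0}]' --jaw 1 --squeeze 40

```text
time: 6.1
tcp_pos: [0.5089, 0.2212, 0.2529]
orientation: [0.988, 1.335, -0.988]
force: [-0.3, 0.4, 0.0]
finger_gap: 0.0846
```

```bash
python3 - <<'E'
from h import *
s=manip.sense();print(s['time'],s['tcp_pos'],s['force'],s['finger_gap'],s['joint_pos'].round(2))
c,im=snap('wrist','w4.png'); print(proj(c,[.5097,.2206,.130]),proj(c,[.4945,.273,.062]))
im2=manip.snapshot('scene'); b=cv2.resize(im2[150:280,310:440],(400,400),interpolation=2)
cv2.imwrite('pics/p2.png',np.hstack([cv2.resize(im[:,120:520],(400,400)),cv2.convertScaleAbs(b,alpha=1.5)])[:,:,::-1])
E
```

```text
6.1 [0.50891963 0.22117336 0.25291427] [-0.25697751  0.39481112  0.01213061] 0.08457781372078264 [ 0.2   0.43  1.37  0.    1.34 -0.1 ]
[317.88262451 223.22015228] [318.65563658 123.96931903]
```

View pics/p2.png

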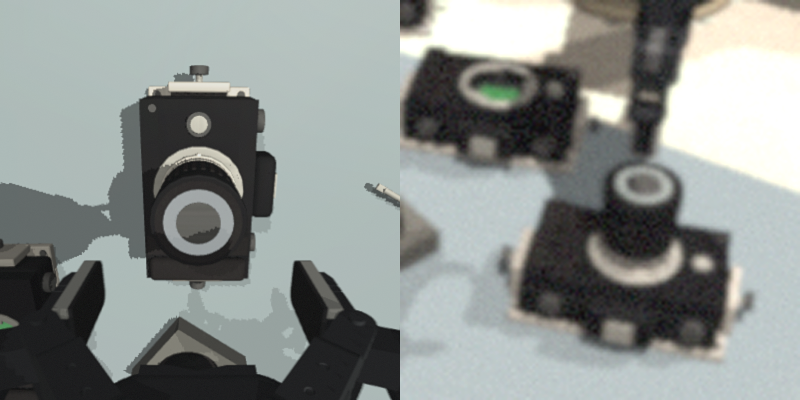

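The lens front is centred between the open fingers (column 198 in the left crop), and the button looks down. I'll descend and grip.

Request:
arm_command --plan '[{"translation": [0.03,0,0],"roll": 0},{"translation": [0.065,0,0],"roll": 0},{"translation": [0.092,0,0],"roll": 0},{"translation": [0.104,0,0],"roll": 0},{"translation": [0.106,0,0],"roll": 0},{"translation": [0.106,0,0],"roll": 0}]'

```text
time: 6.8
tcp_pos: [0.5094, 0.2211, 0.1477]
orientation: [0.989, 1.334, -0.988]
force: [-0.7, -0.2, 0.3]
finger_gap: 0.0858
```

Request:
arm_command --plan '[{"translation": [0,0,0],"roll": 0},{"translation": [0,0,0],"roll": 0},{"translation": [0,0,0],"roll": 0},{"translation": [0,0,0],"roll": 0},{"translation": [0,0,0],"roll": 0},{"translation": [0,0,0],"roll": 0}]' --jaw 0 --squeeze 40

```text
time: 7.4
tcp_pos: [0.5093, 0.2211, 0.1486]
orientation: [0.99, 1.333, -0.987]
force: [-2.4, -0.3, 7.9]
finger_gap: 0.0597
```

Request:
arm_command --plan '[{"translation": [0,0,0],"roll": -2},{"translation": [0,0,0],"roll": -4},{"translation": [0,0,0],"roll": -6},{"translation": [0,0,0],"roll": -8},{"translation": [0,0,0],"roll": -10}]'

```text
time: 7.9
tcp_pos: [0.5097, 0.2211, 0.1486]
orientation: [0.857, 1.393, -0.853]
force: [1.1, 0.2, 7.0]
finger_gap: 0.0594
```

```bash
python3 - <<'E'
from h import *
s=manip.sense();print(s['tcp_pos'],s['force'],s['ft_torque'],s['finger_gap'])
E
```

```text
[0.50966612 0.22109142 0.14863727] [1.05739805 0.22488332 6.96866862] [-0.12318056  0.05990214 -0.20569588] 0.059446322418133905
```

Request:
arm_command --plan '[{"translation": [0,0,0],"roll": -5},{"translation": [0,0,0],"roll": -10},{"translation": [0,0,0],"roll": -15},{"translation": [0,0,0],"roll": -20},{"translation": [0,0,0],"roll": -25},{"translation": [0,0,0],"roll": -30},{"translation": [0,0,0],"roll": -35},{"translation": [0,0,0],"roll": -40},{"translation": [0,0,0],"roll": -45},{"translation": [0,0,0],"roll": -50},{"translation": [0,0,0],"roll": -54},{"translation": [0,0,0],"roll": -54}]'

```text
time: 9.1
tcp_pos: [0.5098, 0.2216, 0.1487]
orientation: [0.124, 1.563, -0.121]
force: [0.6, 2.1, 5.8]
finger_gap: 0.0598
```

```bash
python3 - <<'E'
from h import *
s=manip.sense();print(s['tcp_pos'],s['force'],s['ft_torque'],s['finger_gap'],s['joint_pos'].round(2),rot(s['orientation']).round(3))
c,im=snap('wrist','w5.png'); im2=manip.snapshot('scene'); b=cv2.resize(im2[150:280,310:440],(400,400),interpolation=2)
cv2.imwrite('pics/p3.png',np.hstack([cv2.resize(im[:,120:520],(400,400)),cv2.convertScaleAbs(b,alpha=1.5)])[:,:,::-1])
E
```

```text
[0.50982988 0.22157405 0.14867548] [0.58311541 2.06710127 5.76658236] [ 0.37610598 -0.021445    0.10156589] 0.059770897068832284 [ 0.2   0.55  1.51  0.    1.08 -1.22] [[ 0.004  0.155  0.988]
 [ 0.002  0.988 -0.155]
 [-1.     0.002  0.004]]
```

View pics/p3.png

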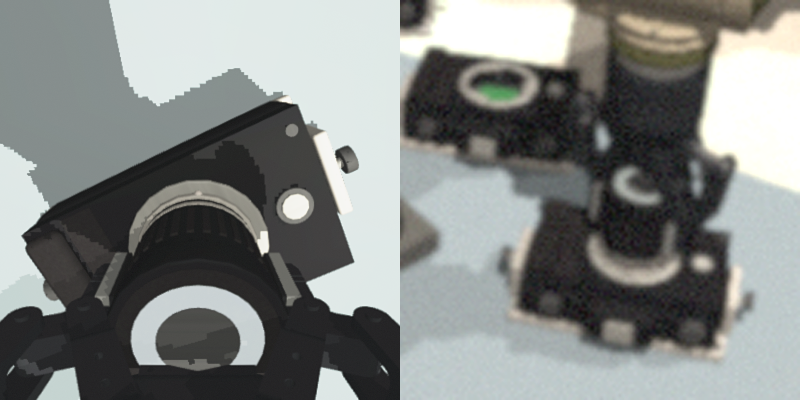

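The fingers hold the barrel after a 64 degree turn with only small torques. I'll lift gently and watch the force.

Request:
arm_command --plan '[{"translation": [-0.002,0,0],"roll": 0},{"translation": [-0.004,0,0],"roll": 0},{"translation": [-0.007,0,0],"roll": 0},{"translation": [-0.01,0,0],"roll": 0},{"translation": [-0.01,0,0],"roll": 0}]'

```text
time: 9.7
tcp_pos: [0.5089, 0.2209, 0.1572]
orientation: [0.124, 1.567, -0.124]
force: [-0.1, 0.7, -4.4]
finger_gap: 0.0601
```

The force is now -4.4 N, the lens's weight, so it came free. I'll keep lifting.

Request:
arm_command --plan '[{"translation": [-0.008,0,0],"roll": 0},{"translation": [-0.02,0,0],"roll": 0},{"translation": [-0.035,0,0],"roll": 0},{"translation": [-0.052,0,0],"roll": 0},{"translation": [-0.07,0,0],"roll": 0},{"translation": [-0.085,0,0],"roll": 0},{"translation": [-0.09,0,0],"roll": 0},{"translation": [-0.09,0,0],"roll": 0}]' --squeeze 55

```text
time: 10.5
tcp_pos: [0.509, 0.221, 0.2479]
orientation: [0.124, 1.566, -0.123]
force: [0.8, -0.4, -4.8]
finger_gap: 0.0593
```

```bash
python3 - <<'E'
from h import *
s=manip.sense();print(s['tcp_pos'],s['force'],s['ft_torque'],s['finger_gap'],s['joint_pos'].round(2))
Rt=rot(s['orientation']);print(Rt.round(3), Rt.T@(np.array([.5095,-.2265,.2467])-s['tcp_pos']))
a,b=manip.snapshot('side'),manip.snapshot('scene')
cv2.imwrite('pics/p4.png',cv2.convertScaleAbs(np.hstack([cv2.resize(a[150:350,200:400],(400,400)),cv2.resize(b[130:280,300:450],(400,400))])[:,:,::-1],alpha=1.5))
E
```

```text
[0.5090197  0.2210465  0.24789288] [ 0.80396266 -0.39472712 -4.82656963] [ 0.0511671  -0.02174337  0.01715524] 0.05933252939748509 [ 0.2   0.43  1.38 -0.    1.33 -1.22]
[[ 0.002  0.157  0.988]
 [ 0.     0.988 -0.157]
 [-1.     0.001  0.002]] [ 0.00104261 -0.44191583  0.07077315]
```

View pics/p4.png

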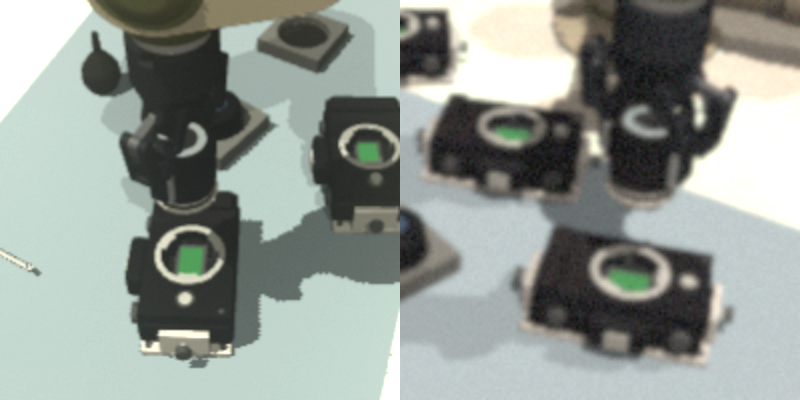

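The lens is off and hangs upright, with the bare mount and the pressed button visible below. I'll carry it over the well.

Request:
arm_command --plan '[{"translation": [0,-0.015,0.002],"roll": 0},{"translation": [0,-0.045,0.007],"roll": 0},{"translation": [0,-0.085,0.013],"roll": 0},{"translation": [0,-0.13,0.02],"roll": 0},{"translation": [0,-0.175,0.028],"roll": 0},{"translation": [0,-0.22,0.035],"roll": 0},{"translation": [0,-0.265,0.042],"roll": 0},{"translation": [0,-0.31,0.05],"roll": 0},{"translation": [0,-0.355,0.057],"roll": 0},{"translation": [0,-0.395,0.063],"roll": 0},{"translation": [0,-0.425,0.068],"roll": 0},{"translation": [0,-0.442,0.071],"roll": 0}]'

```text
time: 11.8
tcp_pos: [0.5087, -0.2295, 0.2461]
orientation: [0.126, 1.568, -0.126]
force: [0.1, 0.7, -4.1]
finger_gap: 0.059
```

Request:
arm_command --plan '[{"translation": [0.03,0,0],"roll": 0},{"translation": [0.06,0,0],"roll": 0},{"translation": [0.09,0,0],"roll": 0},{"translation": [0.1,0,0],"roll": 0},{"translation": [0.1,0,0],"roll": 0}]'

```text
time: 12.3
tcp_pos: [0.5092, -0.2263, 0.1459]
orientation: [0.125, 1.57, -0.122]
force: [0.8, -0.5, -3.8]
finger_gap: 0.0592
```

```bash
python3 - <<'E'
from h import *
s=manip.sense();Rt=rot(s['orientation']);print(s['time'],s['tcp_pos'],s['force'],s['finger_gap'],Rt.T@(np.array([.5095,-.2265,.1057])-s['tcp_pos']))
c,w=snap('wrist','w6.png')
a,b=manip.snapshot('side'),manip.snapshot('scene')
cv2.imwrite('pics/p5.png',np.hstack([cv2.resize(a[110:210,300:400],(400,400)),cv2.resize(b[130:230,200:300],(400,400))])[:,:,::-1])
E
```

```text
12.3 [ 0.50920157 -0.22631408  0.14588707] [ 0.82233105 -0.51781768 -3.77811218] 0.05924699951761362 [ 0.04018578 -0.00019494  0.00043554]
```

View pics/p5.png

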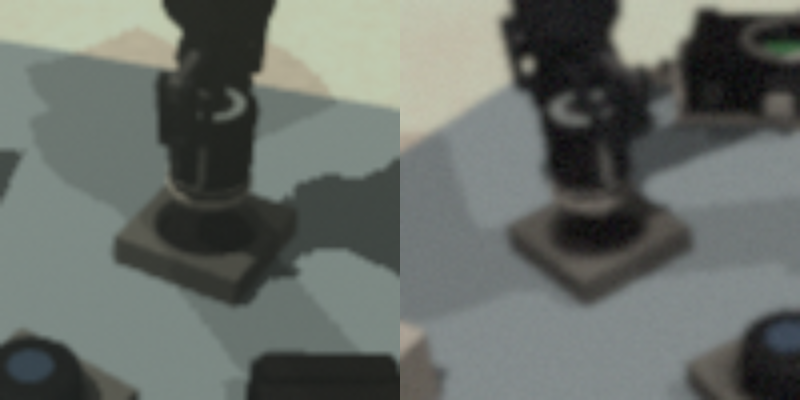

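The lens hangs centred above the well in both views (well centre near (208,225) left and (600,230) right). I'll lower it slowly.

Request:
arm_command --plan '[{"translation": [0.008,0,0],"roll": 0},{"translation": [0.016,0,0],"roll": 0},{"translation": [0.024,0,0],"roll": 0},{"translation": [0.03,0,0],"roll": 0},{"translation": [0.034,0,0],"roll": 0},{"translation": [0.036,0,0],"roll": 0},{"translation": [0.037,0,0],"roll": 0},{"translation": [0.037,0,0],"roll": 0}]'

```text
time: 13.25
tcp_pos: [0.5097, -0.2267, 0.11]
orientation: [0.124, 1.567, -0.124]
force: [1.3, 0.0, -3.7]
finger_gap: 0.0596
```

Request:
arm_command --plan '[{"translation": [0.001,0,0],"roll": 0},{"translation": [0.002,0,0],"roll": 0},{"translation": [0.003,0,0],"roll": 0},{"translation": [0.003,0,0],"roll": 0}]'

```text
time: 13.65
tcp_pos: [0.5096, -0.2266, 0.1068]
orientation: [0.124, 1.567, -0.124]
force: [0.0, -0.1, -4.9]
finger_gap: 0.0592
```

Request:
arm_command --plan '[{"translation": [0.0005,0,0],"roll": 0},{"translation": [0.001,0,0],"roll": 0},{"translation": [0.0015,0,0],"roll": 0},{"translation": [0.002,0,0],"roll": 0},{"translation": [0.002,0,0],"roll": 0}]'

```text
time: 14.15
tcp_pos: [0.5101, -0.2268, 0.1059]
orientation: [0.123, 1.565, -0.125]
force: [0.5, 1.0, 5.5]
finger_gap: 0.0591
```

The force changed from -4.9 to +5.5 N at the expected height, so the lens is standing. I'll release.

Request:
arm_command --plan '[{"translation": [0,0,0],"roll": 0},{"translation": [0,0,0],"roll": 0},{"translation": [0,0,0],"roll": 0},{"translation": [0,0,0],"roll": 0},{"translation": [0,0,0],"roll": 0},{"translation": [0,0,0],"roll": 0}]' --jaw 1

```text
time: 14.75
tcp_pos: [0.5096, -0.2266, 0.1049]
orientation: [0.124, 1.567, -0.124]
force: [0.1, -0.4, 0.2]
finger_gap: 0.0855
```

Request:
arm_command --plan '[{"translation": [-0.01,0,0],"roll": 0},{"translation": [-0.03,0,0],"roll": 0},{"translation": [-0.06,0,0],"roll": 0},{"translation": [-0.1,0,0],"roll": 0},{"translation": [-0.14,0,0],"roll": 0},{"translation": [-0.18,0,0],"roll": 0},{"translation": [-0.2,0,0],"roll": 0},{"translation": [-0.2,0,0],"roll": 0},{"translation": [-0.2,0,0],"roll": 0}]'

```text
time: 15.65
tcp_pos: [0.5094, -0.2264, 0.3049]
orientation: [0.124, 1.567, -0.124]
force: [-0.4, 0.9, -0.1]
finger_gap: 0.0854
```

```bash
python3 - <<'E'
from h import *
s=manip.sense();print(s['time'],s['tcp_pos'],s['force'],s['finger_gap'])
c,w=snap('wrist','w7.png'); print(proj(c,[.5095,-.2265,.087]),proj(c,[.5095,-.2265,.024]))
a=manip.snapshot('side')
cv2.imwrite('pics/p6.png',np.hstack([cv2.resize(w[:,120:520],(400,400)),cv2.resize(a[120:320,210:410],(400,400))])[:,:,::-1])
E
```

```text
15.65 [ 0.50937499 -0.22642072  0.30491517] [-0.36400576  0.947879   -0.10235661] 0.08542416853916422
[318.59831531 182.81433044] [318.41588461 167.28807399]
```

View pics/p6.png

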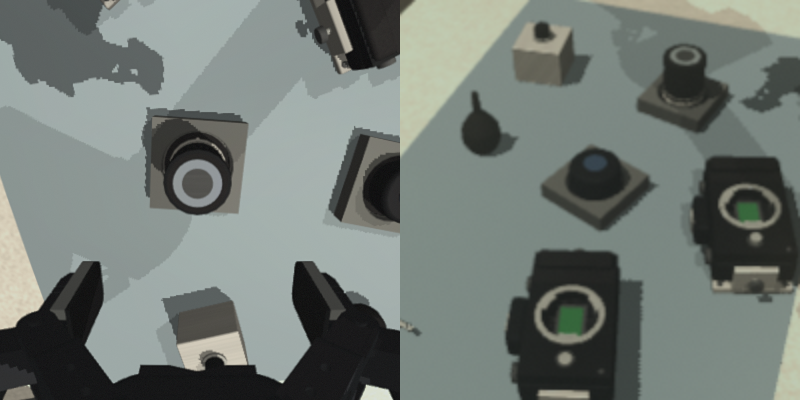

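The lens stands upright in the well. Its front ring is at wrist (197+120,183), against a predicted (318.6,182.8). Everything else is in place and the arm is clear, so I'm handing in.

```bash
python3 -c "
from bench import manip
manip.sign_off()"
```

```text
the job is handed in; nothing more can be done
```

The lens is off the camera and standing in the empty parking block's well. I handed in at about 15.7 s of the 61 s allowed; the sign-off gave no verdict.

- **Release button:** I pressed it with the closed fingertips until it bottomed out. The force stepped from about 3 to 15 N with the fingertips at about 61 mm, close to the expected 62 mm.
- **Twist and lift:** I turned the lens about 64° anticlockwise with a 40 N grip. The sampled torques stayed under 0.4 N m and the forces under 8 N. It lifted free, with the force reading only its weight, about 4.5 N.
- **Placing:** I lowered it gently into the well; contact registered at about 5 N at the expected height. I then opened the fingers and backed off 200 mm.

**Last checks:** In the final wrist picture the lens front was within about 2 px of where a centred, upright lens should appear. In the side picture the spare lens, blower and control box looked undisturbed. The screwdriver was only just in frame, so I did not check it closely. The button looked down, but that rests on the press force and the pictures, as the joint itself could not be read.

One move call was refused because I left out the roll value; nothing moved, and I sent it again. The finger opening read about 59.5 mm on the 58 mm barrel, which made no difference.

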